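# Fetch the filter tins from behind the towers

### The arm

A 6-joint arm with a two-finger parallel gripper is mounted at the origin on the work surface. World frame = base frame: x ahead of the robot, y to its left, z up, the work surface at z = 0. Lengths are in m, angles in rad, forces in N, time in s.
With the tool pointing down it reaches from about 0.375 to 0.9 m from the base axis. Payload 3.1 kg.
Tool frame: the origin (TCP) lies where the fingers leave the gripper's body, on its centre line; the fingertips stand 70 mm ahead of it and the grasp point (between the pads) lies 51 mm ahead of it; z points along the fingers, y is the line along which they close (so a half turn about z gives the same grasp; the last joint's range is limited). The gripper opens to 87 mm and grips with 3 to 60 N. Pads are 19 mm wide; open, the fingers measure 117 mm over their backs; the gripper's body (75 mm by 190 mm) begins 51 mm behind the grasp point.
Start: joints at [-1.302, 0.527, 1.433, -0, 1.181, -0.178], TCP at [0.27, -0.564, 0.292] pointing down, gripper open.
Joint ranges: [-3.08, 3.08], [-0.75, 2.2], [0.22, 2.44], [-1.43, 4.57], [0, 2.65], [-2.85, 2.85]. Speed limits (rad/s): [2.79, 2.79, 3.14, 3.14, 3.14, 3.14].

### API

Orientations are given as a unit quaternion [x, y, z, w].
In Python, from rig import robot gives the robot as it stands.
- The arm moves only by the tool send_rows, never from a script. Its argument "deltas" is text: rows parted by semicolons, each of 7 numbers parted by spaces: the shift along the tool's x, y, z in mm, then the turn, a rotation vector about the tool's x, y, z in degrees, then the opening, from 0 (shut) to 1 (fully open). A call has 1 to 10 rows; each row shifts and turns the commanded pose from where the row before left it, along the tool's axes as they then stand; what a row does not reach is not made up. A row lasts 1/8 s, in which the tool goes at most 62.5 mm and 10.7 degrees, less where a joint would pass 70% of its speed; a pose out of reach is approached as far as the arm can. A call is refused whole if a number of a shift passes 62.5 or a number of a turn 10.7, either way. A call with a gripper value outside its range is refused whole. The fingers move at their own pace and stop on an object; "newtons" is the grip in N (left out, the last holds). Time passes only in rows, so rows that do not move let the fingers close. It gives the time, the measured TCP pose, the force, the opening and the grip force at its end, in the units of the state.
- robot.get_obs(): the state, without advancing time (a new reading comes with each control period).
- robot.camera(name): name is "scene" or "side" or "wrist"; returns a dict with "image" (480x640x3 uint8, red, green, blue), "depth" (480x640 float32, m along the optical axis (not along the pixel's ray), 0 where there is no reading), "fovy" (degrees; the focal length in pixels is half the picture's height over the tangent of half this angle, whatever the lens; pixels are square), "cx", "cy" (the principal point, pixels), "rvec" (rotation vector, rad) and "tvec" (3), from world to camera coordinates, as OpenCV has them. Camera axes: x right, y down, z forward; pixel columns grow to the right and rows downward; lengths in m; the calibration is good to about 2 mm. The wrist camera is an equidistant fisheye: a pixel r from the principal point sees the ray r / f radians off the axis. A picture is of the moment at which its call begins.
- robot.hand_in(): hands the job in; it is judged then, once.
Trained networks look in the newest picture that a camera, given by its name, has taken for a name from the list of things; names that differ only in an ending like _2 or _b are one class to them, and where a whole thing is asked for, a point or a joint stands for the part that bears it (a point fixed in the world has none). Each returns a list of dicts, best first, with "p" (0 to 1); they miss things now and then, are a little off and sometimes report something else, mostly with a low value. They report only what shows in the picture. A call takes as long as a camera call.
- robot.find_in(camera, thing): "box" ([left, top, right, bottom] in pixels, round what is visible of it).
- robot.cut_out(camera, thing): "region" (480x640 bool, what is visible of it) and "box" ([left, top, right, bottom] in pixels, round what is visible of it).
The state is a dict: "time": time; "q": joint angles; "joint_velocities": joint speeds; "joint_torque": joint torques, N m; "position": TCP position; "tool_rot": TCP orientation; "ft_force": force on the tool from outside, world axes, zero at the start; "moment": the same for the moment, N m; "grip_width": finger opening in m; "grip_force": force on a finger pad.
Only numpy, scipy, OpenCV 4.12 (cv2) and the standard library are available. Lean on these libraries where they do the work, as an engineer would, in place of code of your own. Each camera call takes 0.05 s, during which the arm holds its last target. There are 200 camera calls.

### The job

First clear the black filter wrench off the ceramic dish and lay it flat in the middle of the green cutting mat. Then fetch every coloured-lid filter tin from the bays behind the stacked towers, moving towers aside as needed, and stand the tins upright on the floor of the dish; some bays may be empty. Finish with every tower standing upright on the orange ring it stood on at the start, and leave everything else where it is.

Things in the scene. Friction and masses are not known exactly. Their poses are not given: they have to be found in the camera images.
- shelf: Pulled-out white melamine shelf, 440 (x) by 360 (y) mm, fixed for the whole job; its flat top is 30 mm above the table. Origin at table level under the board's centre; x points away from the robot, y to its left. The grey insert with the bays fills shelf x = 0 to 102 mm; in front of the rings some 150 mm of shelf is free for setting a tower aside.
- insert (a point): Middle bay's mouth, at shelf-top level, same axes as the shelf. Grey insert 46 mm high with three bays open to the front, 66 mm wide, 92 mm deep, centred at y = -105, 0, +105 mm. A tin in a bay has its centre 28 to 32 mm behind the mouth, 33 mm free behind it, only 6 mm at each side: it can be gripped only front-and-back, with the tower in front away.
- dish: White ceramic dish, rectangular, fixed in place: outside 262 (x) by 132 (y) by 24 mm high, walls 6 mm, inner floor 6 mm above the table, inside 250 by 120 mm. Origin under its centre at table level. Room for three tins in a row along x.
- mat: Green cutting mat 210 (x) by 120 (y) mm, 4 mm thick, fixed, flat on the table. Origin under its centre at table level.
- wrench_grip (a point): Black plastic filter wrench, 14 mm thick, about 170 mm long, 60 g: a bar handle 22 mm wide with a C-shaped jaw 73 mm across at one end. The point is mid-width and mid-thickness of the handle, near the balance point; x along the wrench to the jaw, y across, z up. Handle from 85 mm behind the point to 20 mm ahead, jaw to 86 mm ahead. Starts lying across the dish on its two long rims.
- ring0 (a point): Centre, on the shelf's top, of the thin orange printed ring (70 mm across) in front of the right (shelf y = -105 mm) bay, 36 mm in front of its mouth; a tower's home.
- ring1 (a point): Centre, on the shelf's top, of the thin orange printed ring (70 mm across) in front of the middle bay, 36 mm in front of its mouth; a tower's home.
- ring2 (a point): Centre, on the shelf's top, of the thin orange printed ring (70 mm across) in front of the left (shelf y = +105 mm) bay, 36 mm in front of its mouth; a tower's home.
- tower_a_c (a point): Tower of four stacked green-tinted translucent filter tins screwed together into one rigid upright cylinder with grey bands and a black top lid, 60 mm in diameter, 80 mm high, about 0.2 kg. The point is its centre, 40 mm above its foot; z up. Starts on one of the three rings (which one varies), within 3 mm of its centre.
- tower_b_c (a point): Tower of four stacked milky clear translucent filter tins screwed together into one rigid upright cylinder with grey bands and a black top lid, 60 mm in diameter, 80 mm high, about 0.2 kg. The point is its centre, 40 mm above its foot; z up. Starts on one of the three rings (which one varies), within 3 mm of its centre.
- tower_c_c (a point): Tower of four stacked glass-clear translucent filter tins screwed together into one rigid upright cylinder with grey bands and a black top lid, 60 mm in diameter, 80 mm high, about 0.2 kg. The point is its centre, 40 mm above its foot; z up. Starts on one of the three rings (which one varies), within 3 mm of its centre.
- tin_red_c (a point): Single filter tin with a red screw lid and clear body, 54 mm in diameter, 40 mm high, about 0.1 kg. The point is its centre, 20 mm above its foot; z up. Starts in one of the bays behind a tower (which bay varies), or is absent.
- tin_yellow_c (a point): Single filter tin with a yellow screw lid and clear body, 54 mm in diameter, 40 mm high, about 0.1 kg. The point is its centre, 20 mm above its foot; z up. Starts in one of the bays behind a tower (which bay varies), or is absent.
- tin_blue_c (a point): Single filter tin with a blue screw lid and clear body, 54 mm in diameter, 40 mm high, about 0.1 kg. The point is its centre, 20 mm above its foot; z up. Starts in one of the bays behind a tower (which bay varies), or is absent.
- lens_pen: Aluminium lens pen with rubber tip, 125 mm long, lying on the table left of the shelf; origin at its underside's centre. Bystander, not to be disturbed.
- camera_lens: Black camera lens, 68 mm diameter, 70 mm high, standing on the shelf behind the insert; origin at its underside's centre. Bystander, not to be disturbed.
- lens_cap: Black lens cap, 64 mm diameter, 9 mm high, on the shelf behind the insert; origin at its underside's centre. Bystander, not to be disturbed.
- battery_case: Orange battery case 60 x 80 x 25 mm, on the shelf behind the insert; origin at its underside's centre. Bystander, not to be disturbed.
- filter_box: Cardboard box 110 x 110 x 45 mm on the table beyond the dish and mat; origin at its underside's centre. Bystander, not to be disturbed.
- loupe: Grey loupe, 50 mm diameter, 45 mm high, on the table left of the shelf; origin at its underside's centre. Bystander, not to be disturbed.

How it is judged:
By the outcome, as a careful person would: the job done as asked, in the order asked, and still so for the second after the job is handed in, with the robot touching nothing.
Of tin_red, tin_yellow, tin_blue only 2 to 3 are there at a start; the rules pass over those that are not, and their reading is None.
At some moment in a run one of tower_a, tower_b, tower_c may be knocked a few centimetres aside while the robot is not near it.
It also fails if it takes over 210 s, if anything falls off the work surface, if the arm or the gripper's body presses on something with over 40 N, if the wrist force passes 120 N, or if a joint passes its speed limit or range.

## Working session

There is one attempt and no reset: what is moved stays moved. The work goes in short steps, Python scripts to look and compute and a tool call to move; the robot and the scene stay as the last step left them, time stands still between calls to the robot, and variables do not carry over. Pictures are saved under pics/ and viewed, at most 14 in all, crops included, and the job is handed in when it is done.

Besides the shell and the picture viewer there is one more tool, called as name(argument=value, ...) on one line, values as JSON. send_rows: Moves the arm, as the interface text tells. Its arguments: {"type":"object","properties":{"deltas":{"type":"string"},"newtons":{"type":"number"}},"required":["deltas"]}

```bash
ls; mkdir -p pics; cat > h.py <<'E'
import numpy as np, cv2
from scipy.spatial.transform import Rotation as R
from rig import robot
def cam(n):
    c=robot.camera(n); c['R']=R.from_rotvec(np.ravel(c['rvec'])).as_matrix(); c['t']=np.ravel(c['tvec']); c['f']=240/np.tan(np.radians(c['fovy'])/2); c['n']=n; return c
def cloud(c):
    v,u=np.mgrid[0:480,0:640].astype(float); x=(u-c['cx'])/c['f']; y=(v-c['cy'])/c['f']; d=c['depth']
    if c['n']=='wrist':
        r=np.hypot(x,y)+1e-9; k=np.tan(np.minimum(r,1.5))/r; x=x*k; y=y*k
    P=np.stack([x*d,y*d,d],-1); W=(P-c['t'])@c['R']; W[d<=0]=np.nan; return W
def save(c,name): cv2.imwrite('pics/'+name,c['image'][...,::-1])
E
python3 - <<'E'
from h import *
print(robot.get_obs())
for n in('scene','side'):
    c=cam(n); save(c,n+'0.png'); W=cloud(c); print(n,c['fovy'],-c['R'].T@c['t'])
    for t in ['shelf','dish','mat','wrench_grip','tower_a_c','tower_b_c','tower_c_c','tin_red_c','tin_yellow_c','tin_blue_c']:
        for r in robot.cut_out(n,t)[:1]:
            m=r['region']&np.isfinite(W[...,0]); p=W[m]
            if len(p): print(t,round(r['p'],2),np.array(r['box']).astype(int),np.percentile(p,[3,50,97],axis=0).round(3).tolist())
E
```

```text
pics
{'time': 0.0, 'q': array([-1.30252666e+00,  5.28492989e-01,  1.43392087e+00,  2.38685458e-05,
        1.18139537e+00, -1.78520092e-01]), 'joint_velocities': array([-0.00033559, -0.00010216,  0.00012139, -0.00048406, -0.00080246,
       -0.00047357]), 'joint_torque': array([ 2.47139214e-03, -4.40028334e+01, -1.76593333e+01,  6.35309145e-02,
        5.82491315e-02, -1.61283820e-04]), 'position': array([ 0.26990591, -0.56305941,  0.29124909]), 'tool_rot': array([ 9.75151372e-01,  2.21536845e-01, -3.86927747e-05, -1.10766678e-03]), 'ft_force': array([-0.2619567 , -0.29794971, -0.71566357]), 'moment': array([-0.04592417,  0.00228616, -0.07278973]), 'grip_force': 0.0, 'grip_width': 0.08697951022820495}
scene 44.0355570746756 [ 1.28066449 -0.81884793  1.0239147 ]
shelf 0.62 [224 157 461 321] [[0.405, -0.048, 0.013], [0.671, 0.074, 0.03], [0.837, 0.296, 0.077]]
dish 0.79 [154 246 273 332] [[0.389, -0.276, 0.001], [0.501, -0.211, 0.006], [0.645, -0.148, 0.024]]
mat 0.75 [107 301 212 383] [[0.431, -0.448, -0.001], [0.537, -0.393, 0.003], [0.631, -0.333, 0.007]]
wrench_grip 0.9 [203 264 26
[... 1073 characters left out ...]
175 408 212] [[0.541, -0.281, 0.026], [0.568, -0.186, 0.039], [0.608, -0.131, 0.043]]
tower_a_c 0.71 [300 247 326 292] [[0.546, 0.115, 0.036], [0.567, 0.151, 0.102], [0.598, 0.165, 0.114]]
tower_b_c 0.91 [327 221 360 263] [[0.54, 0.01, 0.034], [0.561, 0.047, 0.096], [0.595, 0.061, 0.114]]
tower_c_c 0.67 [273 280 300 323] [[0.553, 0.222, 0.04], [0.573, 0.256, 0.109], [0.604, 0.273, 0.114]]
tin_red_c 0.63 [281 244 302 275] [[0.616, 0.11, 0.037], [0.635, 0.139, 0.071], [0.664, 0.158, 0.075]]
tin_yellow_c 0.73 [246 279 269 309] [[0.623, 0.218, 0.038], [0.643, 0.248, 0.071], [0.67, 0.266, 0.076]]
tin_blue_c 0.73 [307 224 331 244] [[0.611, 0.005, 0.034], [0.63, 0.032, 0.071], [0.66, 0.056, 0.075]]
```

```bash
cat >> h.py <<'E'
def fitc(p,r):
    from scipy.optimize import least_squares
    return None
def top(c,t,zlo,zhi,dia):
    # centre of lid-top disc from points near the top height, in world
    W=cloud(c); rs=robot.cut_out(c['n'],t)
    if not rs: return None
    m=cv2.dilate(rs[0]['region'].astype(np.uint8),np.ones((5,5)))>0
    p=W[m&(W[...,2]>zlo)&(W[...,2]<zhi)]
    if len(p)<10: return None
    (x,y),r=cv2.minEnclosingCircle(p[:,:2].astype(np.float32)); q=p[:,:2]
    return np.round([rs[0]['p'],x,y,2*r,len(p),*((np.percentile(q,2,axis=0)+np.percentile(q,98,axis=0))/2)],3)
E
python3 - <<'E'
from h import *
for n in('scene','side'):
    c=cam(n); W=cloud(c)
    for t in 'abc': print(n,t,top(c,'tower_%s_c'%t,.1,.125,.06))
    for t in('red','yellow','blue'): print(n,t,top(c,'tin_%s_c'%t,.06,.085,.06))
    for t,zl,zh in(('shelf',.02,.04),('dish',.015,.032),('mat',-.005,.012),('wrench_grip',.028,.05)):
        m=robot.cut_out(n,t)[0]['region']; p=W[m&(W[...,2]>zl)&(W[...,2]<zh)][:,:2]
        k=np.zeros((1000,1000),np.uint8); ij=((p+[0,.5])*1000).astype(int); 
        print(n,t,[np.round(x,3).tolist() for x in cv2.minAreaRect(p.astype(np.float32))])
    for t in ['ring0','ring1','ring2','insert','loupe','lens_pen','filter_box']:
        for r in robot.cut_out(n,t)[:1]:
            p=W[r['region']]; print(n,t,round(r['p'],2),np.nanpercentile(p,[3,50,97],axis=0).round(3).tolist())
E
python3 -c "
import cv2
a=cv2.imread('pics/scene0.png')[130:400,80:480];b=cv2.imread('pics/side0.png')[120:400,120:500]
cv2.imwrite('pics/s0.png',cv2.resize(a,None,fx=2,fy=2));cv2.imwrite('pics/d0.png',cv2.resize(b,None,fx=2,fy=2))"
```

```text
scene a [8.00e-01 5.76e-01 1.37e-01 6.60e-02 3.22e+02 5.78e-01 1.34e-01]
scene b [5.70e-01 5.72e-01 3.10e-02 6.60e-02 3.55e+02 5.71e-01 3.00e-02]
scene c None
scene red [5.50e-01 6.56e-01 1.26e-01 1.10e-01 3.60e+02 6.57e-01 1.29e-01]
scene yellow [8.20e-01 6.60e-01 2.38e-01 1.06e-01 3.31e+02 6.57e-01 2.36e-01]
scene blue [7.80e-01 6.52e-01 2.40e-02 1.06e-01 3.74e+02 6.48e-01 2.50e-02]
scene shelf [[0.61, 0.137], [0.369, 0.449], 86.522]
scene dish [[0.515, -0.21], [0.266, 0.135], 0.068]
scene mat [[0.529, -0.39], [0.214, 0.123], 0.425]
scene wrench_grip [[0.586, -0.21], [0.074, 0.163], 7.862]
scene ring0 0.85 [[0.404, -0.048, 0.012], [0.67, 0.077, 0.03], [0.837, 0.298, 0.076]]
scene ring1 0.85 [[0.404, -0.048, 0.012], [0.67, 0.077, 0.03], [0.837, 0.298, 0.076]]
scene ring2 0.85 [[0.404, -0.048, 0.012], [0.67, 0.077, 0.03], [0.837, 0.298, 0.076]]
scene insert 0.68 [[0.404, -0.048, 0.008], [0.672, 0.077, 0.03], [0.837, 0.298, 0.077]]
scene loupe 0.54 [[0.634, 0.386, 0.011], [0.658, 0.4, 0.04], [0.675, 0.43, 0.048]]
scene lens_pen 0.62 [[0.421, 0.423, 0.001], [0.472, 0.435, 0.009], [0.52
[... 587 characters left out ...]
, 0.443], 86.637]
side dish [[0.514, -0.209], [0.264, 0.14], 0.195]
side mat [[0.528, -0.388], [0.21, 0.128], 1.131]
side wrench_grip [[0.57, -0.208], [0.162, 0.075], 84.897]
side ring0 0.84 [[0.398, -0.031, 0.02], [0.535, 0.179, 0.032], [0.83, 0.316, 0.079]]
side ring1 0.84 [[0.398, -0.031, 0.02], [0.535, 0.179, 0.032], [0.83, 0.316, 0.079]]
side ring2 0.84 [[0.398, -0.031, 0.02], [0.535, 0.179, 0.032], [0.83, 0.316, 0.079]]
side insert 0.72 [[0.398, -0.031, 0.019], [0.534, 0.179, 0.032], [0.832, 0.316, 0.079]]
side lens_pen 0.87 [[0.411, 0.427, 0.009], [0.463, 0.441, 0.014], [0.524, 0.455, 0.018]]
side filter_box 0.71 [[0.702, -0.261, 0.006], [0.751, -0.195, 0.046], [0.817, -0.151, 0.051]]
```

View pics/s0.png

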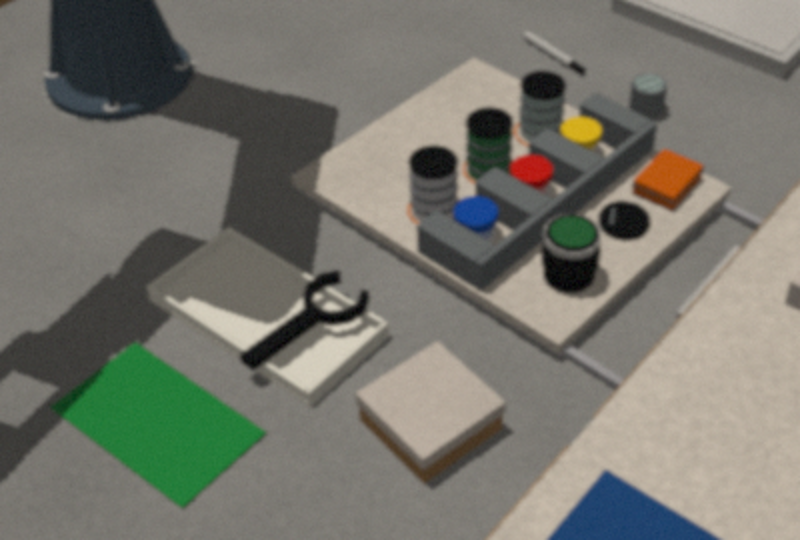

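View pics/d0.png

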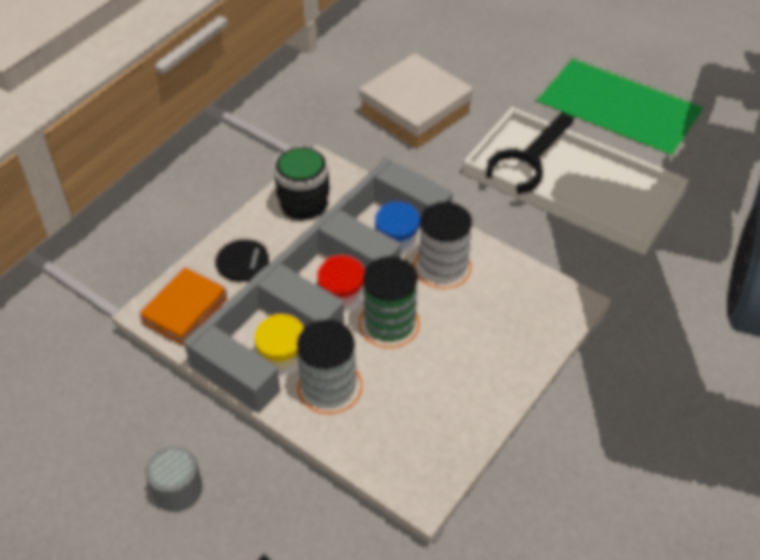

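```bash
cat >> h.py <<'E'
def go(x,y,z,th):
    """tool shift (mm) in frame AFTER turning to yaw th (tool x angle, deg), and turn about tool z"""
    o=robot.get_obs(); A=R.from_quat(o['tool_rot']).as_matrix(); p=o['position']
    cur=np.degrees(np.arctan2(A[1,0],A[0,0])); t=np.radians(th)
    B=np.array([[np.cos(t),np.sin(t),0],[np.sin(t),-np.cos(t),0],[0,0,-1]])
    d=np.array([x,y,z])-p
    rv=R.from_matrix(A.T@B).as_rotvec(degrees=True)
    print('yaw',cur.round(2),'turn',rv.round(2),'shift now',(1e3*A.T@d).round(1),'after turn',(1e3*B.T@d).round(1),'pos',p.round(4),'t',round(o['time'],1),'grip',round(o['grip_width'],4))
E
python3 - <<'E'
from h import *
import math
for n in('scene','side'):
    c=cam(n); W=cloud(c)
    m=robot.cut_out(n,'wrench_grip')[0]['region']; p=W[m&(W[...,2]>.028)&(W[...,2]<.05)]
    h=p[p[:,1]<-.205]; s=np.polyfit(h[:,1],h[:,0],1)
    print(n,'x=%.4f+%.4f*(y+.24)'%(np.polyval(s,-.24),s[0]),'yrange',np.percentile(p[:,1],[.5,99.5]),'z',np.median(p[:,2]), 'dir deg',math.degrees(math.atan2(1,s[0])))
    for y in np.arange(-.29,-.12,.02):
        q=p[abs(p[:,1]-y)<.006,0]
        if len(q): print(round(y,3),q.min().round(3),q.max().round(3),len(q))
go(.57,-.21,.25,90)
E
```

```text
scene x=0.5740+0.0630*(y+.24) yrange [-0.29161059 -0.13199913] z 0.036114785288955974 dir deg 86.39600700155651
-0.29 0.561 0.58 36
-0.27 0.559 0.582 53
-0.25 0.559 0.583 52
-0.23 0.56 0.584 48
-0.21 0.562 0.588 44
-0.19 0.555 0.603 79
-0.17 0.541 0.613 52
-0.15 0.54 0.615 47
-0.13 0.548 0.608 22
side x=0.5675+0.0712*(y+.24) yrange [-0.28976983 -0.1280106 ] z 0.03896995800382662 dir deg 85.92669704585411
-0.29 0.555 0.577 18
-0.27 0.555 0.579 27
-0.25 0.557 0.58 29
-0.23 0.558 0.581 36
-0.21 0.559 0.583 33
-0.19 0.553 0.6 51
-0.17 0.539 0.612 45
-0.15 0.538 0.613 34
-0.13 0.545 0.604 38
yaw 25.6 turn [  0.    0.  -64.4] shift now [ 423.3 -189.3   42.3] after turn [353.6 299.9  42.3] pos [ 0.2701 -0.5636  0.2923] t 3.1 grip 0.0873
```

send_rows(deltas="0 0 0 0 0 -10.4 0.6; 0 0 0 0 0 -10 0.6; 0 0 0 0 0 -10 0.6; 0 0 0 0 0 -10 0.6; 0 0 0 0 0 -10 0.6; 0 0 0 0 0 -10 0.6; 0 0 0 0 0 0 0.6", newtons=20)

```text
time: 3.98
position: [0.2701, -0.5636, 0.2922]
tool_rot: [0.732, 0.681, 0.0, -0.0]
ft_force: [0.6, -0.4, -0.7]
grip_width: 0.0519
grip_force: 0.0
```

```bash
python3 -c "
from h import *
go(.573,-.208,.2,86)"
```

```text
yaw 85.88 turn [ 0.   -0.   -0.12] shift now [376.4 276.6  92.3] after turn [375.9 277.4  92.2] pos [ 0.2701 -0.5636  0.2922] t 4.0 grip 0.0519
```

send_rows(deltas="50 37 0 0 0 0 0.6; 50 37 0 0 0 0 0.6; 50 37 0 0 0 0 0.6; 50 37 0 0 0 0 0.6; 50 37 0 0 0 0 0.6; 50 37 0 0 0 0 0.6; 50 37 20 0 0 0 0.6; 26 18 40 0 0 0 0.6; 0 0 32 0 0 0 0.6; 0 0 0 0 0 0 0.6")

```text
time: 5.22
position: [0.5697, -0.2085, 0.1986]
tool_rot: [0.732, 0.682, -0.001, -0.003]
ft_force: [0.0, -0.5, -0.1]
grip_width: 0.0525
grip_force: 0.0
```

```bash
python3 -c "
from h import *
go(.573,-.208,.097,86)
c=cam('wrist'); save(c,'w1.png'); W=cloud(c)
for r in robot.cut_out('wrist','wrench_grip')[:1]:
    p=W[r['region']]; p=p[(p[:,2]>.02)&(p[:,2]<.06)]
    print(r['p'],r['box'],np.percentile(p,[1,50,99],axis=0))
    for y in np.arange(-.29,-.12,.02):
        q=p[abs(p[:,1]-y)<.006,0]
        if len(q): print(round(y,3),q.min().round(3),q.max().round(3),len(q))
"
```

```text
yaw 85.93 turn [-0.33 -0.16 -0.07] shift now [  0.5   3.9 101.6] after turn [  0.7   3.3 101.6] pos [ 0.5697 -0.2085  0.1986] t 5.2 grip 0.0525
0.58 [272.9, 131.1, 381.5, 329.9] [[ 0.54112863 -0.27443005  0.02592006]
 [ 0.57089117 -0.18922614  0.03882706]
 [ 0.61108999 -0.13110128  0.04048041]]
-0.27 0.556 0.58 381
-0.25 0.558 0.58 426
-0.23 0.559 0.581 457
-0.21 0.561 0.583 494
-0.19 0.551 0.6 822
-0.17 0.54 0.612 624
-0.15 0.54 0.615 550
-0.13 0.547 0.606 288
```

send_rows(deltas="0 3 40 0 0 0 0.6; 0 0 40 0 0 0 0.6; 0 0 21 0 0 0 0.6; 0 0 0 0 0 0 0.6; 0 0 0 0 0 0 0; 0 0 0 0 0 0 0; 0 0 0 0 0 0 0; 0 0 0 0 0 0 0")

```text
time: 6.32
position: [0.574, -0.2102, 0.1007]
tool_rot: [0.731, 0.682, 0.0, 0.0]
ft_force: [-0.9, 0.4, 2.8]
grip_width: 0.0215
grip_force: 20.0
```

send_rows(deltas="0 0 -40 0 0 0 0; 0 0 -40 0 0 0 0; 0 0 0 0 0 10 0; 0 0 0 0 0 10 0; 0 0 0 0 0 10 0; 0 0 0 0 0 10 0; 0 0 0 0 0 10 0; 0 0 0 0 0 10 0; 0 0 0 0 0 10 0; 0 0 0 0 0 10 0")

```text
time: 7.58
position: [0.5737, -0.2099, 0.18]
tool_rot: [0.999, 0.049, -0.0, -0.0]
ft_force: [0.2, 0.7, -0.3]
grip_width: 0.0218
grip_force: 20.0
```

```bash
python3 -c "
from h import *
go(.5285,-.389,.081,0)"
```

```text
yaw 5.67 turn [-0.02  0.02  5.67] shift now [-62.7 173.8  99. ] after turn [-45.2 179.1  99. ] pos [ 0.5737 -0.2099  0.18  ] t 7.6 grip 0.0218
```

send_rows(deltas="0 0 0 0 0 5.7 0; -11 45 0 0 0 0 0; -11 45 0 0 0 0 0; -11 45 0 0 0 0 0; -12 44 0 0 0 0 0; 0 0 0 0 0 0 0; 0 0 40 0 0 0 0; 0 0 40 0 0 0 0; 0 0 10 0 0 0 0; 0 0 0 0 0 0 0")

```text
time: 8.82
position: [0.5299, -0.3886, 0.0898]
tool_rot: [1.0, 0.003, -0.0, -0.001]
ft_force: [0.1, -0.5, -0.1]
grip_width: 0.0217
grip_force: 20.0
```

```bash
python3 -c "
from h import *
go(.5285,-.389,.081,0)
c=cam('side');save(c,'s2.png')
im=cv2.resize(c['image'][130:250,340:520,::-1],None,fx=4,fy=4); cv2.imwrite('pics/s2c.png',im)"
```

```text
yaw 0.34 turn [-0.06  0.05  0.34] shift now [-1.4  0.4  8.8] after turn [-1.4  0.4  8.8] pos [ 0.5299 -0.3886  0.0898] t 8.8 grip 0.0217
```

View pics/s2c.png

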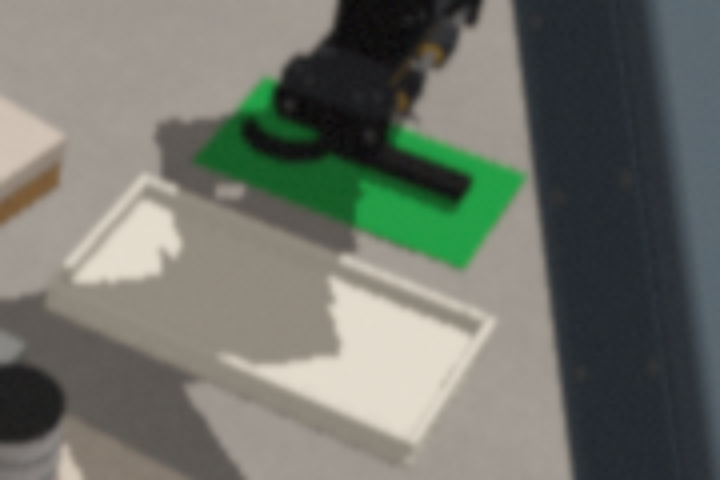

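The wrench is held level over the mat (crop ~(350,160)), aligned along x. Lower, release, lift.

send_rows(deltas="-1 0 7 0 0 0 0; 0 0 2 0 0 0 0; 0 0 0 0 0 0 0; 0 0 0 0 0 0 0.6; 0 0 0 0 0 0 0.6; 0 0 0 0 0 0 0.6; 0 0 -40 0 0 0 0.6; 0 0 -50 0 0 0 1; 0 0 -50 0 0 0 1; 0 0 0 0 0 0 1")

```text
time: 10.12
position: [0.5308, -0.3913, 0.2264]
tool_rot: [1.0, 0.003, 0.004, 0.004]
ft_force: [0.3, -0.3, 0.0]
grip_width: 0.0742
grip_force: 0.0
```

```bash
python3 - <<'E'
from h import *
c=cam('side');W=cloud(c)
m=robot.cut_out('side','wrench_grip')[0]['region']; p=W[m&(W[...,2]>.008)&(W[...,2]<.04)]
print(np.percentile(p,[1,50,99],axis=0).round(3))
for t in 'abc': print(t,top(c,'tower_%s_c'%t,.1,.125,.06))
go(.569,.034,.22,-3.4)
E
```

```text
[[ 0.449 -0.424  0.008]
 [ 0.539 -0.383  0.018]
 [ 0.608 -0.352  0.024]]
a [6.00e-01 5.75e-01 1.37e-01 6.20e-02 5.38e+02 5.74e-01 1.37e-01]
b [5.50e-01 5.66e-01 6.00e-02 1.18e-01 4.72e+02 5.68e-01 3.40e-02]
c [7.40e-01 5.81e-01 2.43e-01 6.20e-02 6.28e+02 5.81e-01 2.45e-01]
yaw 0.3 turn [-0.16  0.16  3.7 ] shift now [ 4.320e+01 -4.223e+02  2.000e-01] after turn [  15.9 -424.2   -0.9] pos [ 0.528  -0.3886  0.2191] t 10.4 grip 0.0855
```

send_rows(deltas="0 0 0 0 0 3.7 1; 2 -53 0 0 0 0 1; 2 -53 0 0 0 0 1; 2 -53 0 0 0 0 1; 2 -53 0 0 0 0 1; 2 -53 0 0 0 0 1; 2 -53 0 0 0 0 1; 2 -53 0 0 0 0 1; 2 -53 0 0 0 0 1; 0 0 0 0 0 0 1")

```text
time: 11.62
position: [0.5689, 0.0367, 0.2196]
tool_rot: [1.0, -0.027, -0.002, -0.001]
ft_force: [0.1, -1.4, -0.1]
grip_width: 0.0872
grip_force: 0.0
```

```bash
cat >> h.py <<'E'
def disc(c,zlo,zhi,xy,rad):
    W=cloud(c); p=W[(W[...,2]>zlo)&(W[...,2]<zhi)&(np.hypot(W[...,0]-xy[0],W[...,1]-xy[1])<rad)]
    if len(p)<30: return None
    q=p[:,:2].astype(np.float32); (x,y),r=cv2.minEnclosingCircle(q); m=(np.percentile(q,1,axis=0)+np.percentile(q,99,axis=0))/2
    return np.round([x,y,2*r,len(p),*m,np.median(p[:,2])],4)
def rings(c):
    W=cloud(c); hsv=cv2.cvtColor(c['image'],cv2.COLOR_RGB2HSV)
    m=(hsv[...,0]<22)&(hsv[...,1]>70)&(abs(W[...,2]-.03)<.008)
    return W[m]
E
python3 - <<'E'
from h import *
go(.569,.034,.22,-3.4)
c=cam('wrist');save(c,'w3.png')
print(disc(c,.1,.12,(.569,.034),.045))
for xy in((.635,.03),(.641,.135)): print(disc(c,.062,.08,xy,.04))
c=cam('side'); print(disc(c,.1,.125,(.569,.034),.045))
E
```

```text
yaw -3.08 turn [-0.05  0.2   0.32] shift now [ 0.3  2.7 -0.5] after turn [ 0.3  2.7 -0.4] pos [0.5689 0.0367 0.2196] t 11.6 grip 0.0872
[5.688e-01 3.230e-02 6.080e-02 7.616e+03 5.695e-01 3.200e-02 1.110e-01]
[6.348e-01 3.000e-02 8.010e-02 6.536e+03 6.294e-01 3.000e-02 7.110e-02]
[6.410e-01 1.350e-01 8.010e-02 5.845e+03 6.436e-01 1.347e-01 7.100e-02]
[5.678e-01 3.120e-02 6.470e-02 4.150e+02 5.643e-01 3.300e-02 1.115e-01]
```

View pics/w3.png

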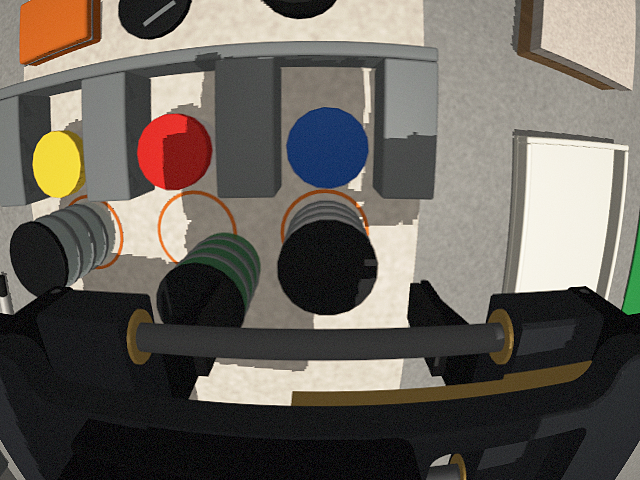

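```bash
cat >> h.py <<'E'
def near(p,xy,rad): 
    return p[np.hypot(p[:,0]-xy[0],p[:,1]-xy[1])<rad]
def fitring(p,r=None):
    x=p[:,:2]; s=np.linalg.lstsq(np.c_[2*x,np.ones(len(x))],(x**2).sum(1),rcond=None)[0]
    return np.round([s[0],s[1],2*np.sqrt(s[2]+s[0]**2+s[1]**2),len(x)],4)
def lids(c):
    W=cloud(c); hsv=cv2.cvtColor(c['image'],cv2.COLOR_RGB2HSV); H,S=hsv[...,0],hsv[...,1]
    for n,m in(('red',(H<8)|(H>172)),('yellow',(H>22)&(H<35)),('blue',(H>100)&(H<128))):
        p=W[m&(S>130)&(W[...,2]>-.0)&(W[...,2]<.12)]
        if len(p)<30: continue
        zt=np.percentile(p[:,2],90); p=p[abs(p[:,2]-zt)<.006]
        (x,y),r=cv2.minEnclosingCircle(p[:,:2].astype(np.float32)); print(n,np.round([x,y,2*r,len(p),zt],4),((np.percentile(p,1,axis=0)+np.percentile(p,99,axis=0))/2).round(4)[:2])
E
python3 - <<'E'
from h import *
c=cam('wrist'); p=rings(c)
for xy in((.569,.034),(.575,.1386),(.581,.243)):
    q=near(p,xy,.045); 
    if len(q)>20: print('ring',xy,fitring(q))
lids(c)
c=cam('side');save(c,'s4.png');print(disc(c,.1,.125,(.55,.13),.065));print(disc(c,.1,.125,(.58,.245),.045))
print(disc(cam('scene'),.1,.125,(.55,.13),.065))
cv2.imwrite('pics/s4c.png',cv2.resize(c['image'][190:370,220:420,::-1],None,fx=3,fy=3))
E
```

```text
ring (0.569, 0.034) [5.695e-01 3.280e-02 6.700e-02 6.120e+02]
ring (0.575, 0.1386) [5.760e-01 1.377e-01 6.690e-02 6.080e+02]
ring (0.581, 0.243) [5.822e-01 2.425e-01 6.720e-02 3.600e+02]
red [6.790e-01 9.960e-02 1.529e-01 4.235e+03 7.180e-02] [0.6439 0.1336]
yellow [6.886e-01 1.446e-01 2.587e-01 2.628e+03 7.190e-02] [0.6486 0.2382]
blue [6.766e-01 3.880e-02 1.339e-01 5.090e+03 7.220e-02] [0.6377 0.028 ]
[5.459e-01 1.155e-01 6.220e-02 5.300e+02 5.452e-01 1.156e-01 1.115e-01]
[5.823e-01 2.432e-01 6.340e-02 6.310e+02 5.810e-01 2.447e-01 1.115e-01]
[5.494e-01 1.143e-01 6.650e-02 2.680e+02 5.477e-01 1.145e-01 1.084e-01]
```

View pics/s4c.png

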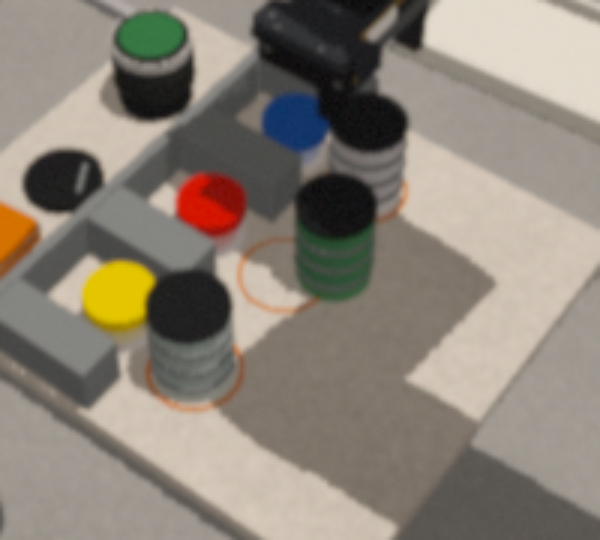

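```bash
python3 -c "
from h import *
go(.547,.116,.22,-45)"
```

```text
yaw -3.5 turn [3.00e-02 6.00e-02 4.15e+01] shift now [-27.9 -82.8   0.6] after turn [-75.8 -43.5   0.5] pos [0.5698 0.0317 0.2205] t 11.9 grip 0.0871
```

send_rows(deltas="-14 -41.4 0 0 0 0 0.92; -14 -41.4 0 0 0 0 0.92; 0 0 0 0 0 10.5 0.92; 0 0 0 0 0 10.5 0.92; 0 0 0 0 0 10.5 0.92; 0 0 0 0 0 10 0.92; 0 0 0 0 0 0 0.92")

```text
time: 12.75
position: [0.5471, 0.1159, 0.221]
tool_rot: [0.924, -0.382, -0.0, 0.0]
ft_force: [0.9, -0.3, 0.4]
grip_width: 0.0803
grip_force: 0.0
```

```bash
python3 -c "
from h import *
c=cam('wrist');d=disc(c,.1,.12,(.547,.116),.045);print(d)
go(d[0],d[1],.129,-45)"
```

```text
[5.463e-01 1.149e-01 6.060e-02 7.499e+03 5.468e-01 1.145e-01 1.109e-01]
yaw -44.84 turn [0.01 0.   0.16] shift now [ 0.3  1.4 92. ] after turn [ 0.3  1.4 92. ] pos [0.5471 0.1161 0.221 ] t 12.8 grip 0.0804
```

send_rows(deltas="0 1 35 0 0 0 0.92; 0 0 35 0 0 0 0.92; 0 0 22 0 0 0 0.92; 0 0 0 0 0 0 0.92; 0 0 0 0 0 0 0; 0 0 0 0 0 0 0; 0 0 0 0 0 0 0; 0 0 0 0 0 0 0; 0 0 -20 0 0 0 0; 0 0 -10 0 0 0 0")

```text
time: 14.05
position: [0.5463, 0.1167, 0.1596]
tool_rot: [0.924, -0.382, 0.0, -0.0]
ft_force: [0.6, 0.3, -2.5]
grip_width: 0.0595
grip_force: 20.0
```

```bash
python3 -c "
from h import *
go(.462,.145,.1295,-3.4)"
```

```text
yaw -44.9 turn [-2.00e-02 -3.00e-02 -4.15e+01] shift now [-79.7  39.4  30.1] after turn [-85.8 -23.3  30.1] pos [0.5463 0.1167 0.1596] t 14.1 grip 0.0595
```

send_rows(deltas="-26.6 13 0 0 0 0 0; -26.6 13 0 0 0 0 0; -26.5 13.4 0 0 0 0 0; 0 0 0 0 0 -10.4 0; 0 0 0 0 0 -10.4 0; 0 0 0 0 0 -10.4 0; 0 0 0 0 0 -10.3 0; 0 0 15 0 0 0 0; 0 0 10 0 0 0 0; 0 0 4 0 0 0 0")

```text
time: 15.3
position: [0.4613, 0.1449, 0.1299]
tool_rot: [1.0, -0.03, -0.001, 0.0]
ft_force: [-4.6, -0.1, 28.9]
grip_width: 0.0594
grip_force: 20.0
```

send_rows(deltas="0 0 1 0 0 0 0; 0 0 0 0 0 0 0; 0 0 0 0 0 0 1; 0 0 0 0 0 0 1; 0 0 0 0 0 0 1; 0 0 -50 0 0 0 1; 0 0 -40 0 0 0 1; 0 0 0 0 0 0 1")

```text
time: 16.3
position: [0.4638, 0.1451, 0.2217]
tool_rot: [1.0, -0.03, 0.004, -0.0]
ft_force: [0.2, -0.0, -0.5]
grip_width: 0.087
grip_force: 0.0
```

```bash
python3 -c "
from h import *
c=cam('wrist');print(disc(c,.1,.12,(.462,.145),.045));lids(c)
go(.642,.134,.22,86.6)"
```

```text
[4.611e-01 1.443e-01 6.080e-02 7.395e+03 4.618e-01 1.443e-01 1.110e-01]
red [6.358e-01 1.352e-01 5.110e-02 1.607e+03 7.200e-02] [0.6268 0.1353]
yellow [6.476e-01 2.391e-01 5.380e-02 2.281e+03 7.180e-02] [0.6388 0.239 ]
blue [6.365e-01 2.820e-02 5.510e-02 2.169e+03 7.240e-02] [0.6258 0.0288]
yaw -3.39 turn [  0.13  -0.17 -89.99] shift now [179.8   0.3   0.8] after turn [ -0.3 179.8   0.2] pos [0.4626 0.145  0.2202] t 16.4 grip 0.087
```

send_rows(deltas="60 0 0 0 0 0 0.8; 60 0 0 0 0 0 0.8; 60 0 0 0 0 0 0.8; 0 0 0 0 0 -10 0.8; 0 0 0 0 0 -10 0.8; 0 0 0 0 0 -10 0.8; 0 0 0 0 0 -10 0.8; 0 0 0 0 0 -10 0.8; 0 0 0 0 0 -10 0.8; 0 0 0 0 0 -10 0.8")

```text
time: 17.6
position: [0.6405, 0.1341, 0.2165]
tool_rot: [0.834, 0.551, -0.002, -0.001]
ft_force: [0.1, 0.4, 0.1]
grip_width: 0.0695
grip_force: 0.0
```

send_rows(deltas="0 0 0 0 0 -10 0.8; 0 0 0 0 0 -10 0.8; 0 0 0 0 0 0 0.8")

```text
time: 17.98
position: [0.6407, 0.1341, 0.2169]
tool_rot: [0.729, 0.685, -0.001, -0.001]
ft_force: [0.2, 0.3, 0.6]
grip_width: 0.0697
grip_force: 0.0
```

```bash
python3 -c "
from h import *
c=cam('wrist');save(c,'w5.png');lids(c);print(disc(c,.1,.12,(.57,.033),.045),disc(c,.1,.12,(.582,.243),.045))
go(.642,.134,.109,86.6)"
```

```text
red [6.436e-01 1.350e-01 5.420e-02 4.620e+03 7.180e-02] [0.6438 0.1354]
yellow [6.483e-01 2.397e-01 5.370e-02 5.251e+03 7.190e-02] [0.6484 0.2396]
blue [6.376e-01 2.860e-02 5.420e-02 1.918e+03 7.190e-02] [0.6372 0.0293]
[5.760e-01 4.220e-02 4.010e-02 1.202e+03 5.764e-01 4.900e-02 1.108e-01] [5.825e-01 2.440e-01 6.050e-02 8.406e+03 5.828e-01 2.438e-01 1.109e-01]
yaw 86.42 turn [-0.18  0.02 -0.18] shift now [-1.000e-01  1.500e+00  1.083e+02] after turn [-1.000e-01  1.200e+00  1.083e+02] pos [0.6408 0.1342 0.2173] t 18.0 grip 0.0696
```

View pics/w5.png

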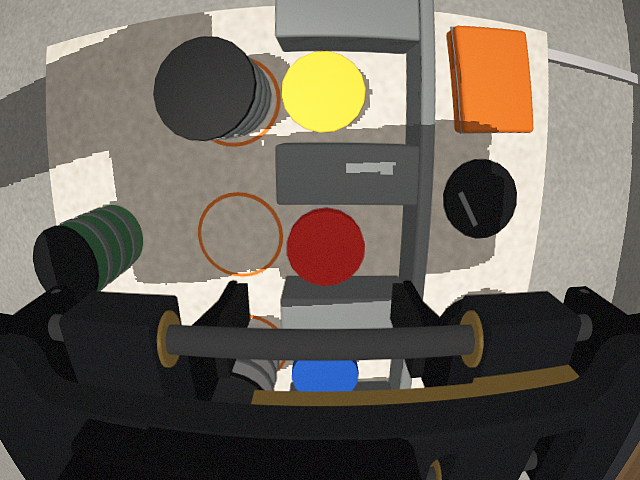

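send_rows(deltas="1 3 30 0 0 0 0.8; 0 0 40 0 0 0 0.8; 0 0 30 0 0 0 0.8; 0 0 8 0 0 0 0.8; 0 0 0 0 0 0 0; 0 0 0 0 0 0 0; 0 0 0 0 0 0 0; 0 0 0 0 0 0 0")

```text
time: 19.02
position: [0.6455, 0.1351, 0.1126]
tool_rot: [0.728, 0.686, 0.001, 0.001]
ft_force: [0.1, 0.9, 4.2]
grip_width: 0.0535
grip_force: 20.0
```

send_rows(deltas="0 0 -15 0 0 0 0; 0 0 -30 0 0 0 0; 0 0 -50 0 0 0 0; 0 0 -20 0 0 0 0; 0 0 0 0 0 0 0")

```text
time: 19.65
position: [0.6457, 0.1352, 0.2291]
tool_rot: [0.728, 0.686, 0.002, 0.002]
ft_force: [-0.2, -0.3, -0.6]
grip_width: 0.0536
grip_force: 20.0
```

```bash
python3 -c "
from h import *
c=cam('scene');lids(c)
go(.595,-.2095,.2,0)"
```

```text
red [ 0.1033  0.5176  1.7707 20.      0.1139] [0.213  0.4937]
yellow [7.773e-01 5.227e-01 6.968e-01 1.910e+02 7.260e-02] [0.7316 0.5211]
blue [8.3700e-02 5.2380e-01 1.7563e+00 2.9900e+02 6.9100e-02] [0.081  0.4213]
yaw 86.6 turn [ 7.00e-02 -8.00e-02  8.66e+01] shift now [-346.9  -29.2   27.1] after turn [-49.6 344.6  27.2] pos [0.6446 0.1351 0.2272] t 19.7 grip 0.0536
```

send_rows(deltas="-58 -5 0 0 0 0 0; -58 -5 0 0 0 0 0; -58 -5 0 0 0 0 0; -58 -5 0 0 0 0 0; -58 -5 0 0 0 0 0; -57 -4 0 0 0 0 0; 0 0 0 0 0 10 0; 0 0 0 0 0 10 0; 0 0 0 0 0 10 0; 0 0 0 0 0 10 0")

```text
time: 20.95
position: [0.594, -0.2092, 0.224]
tool_rot: [0.92, 0.393, -0.001, -0.002]
ft_force: [-0.6, 0.5, 0.2]
grip_width: 0.0536
grip_force: 20.0
```

send_rows(deltas="0 0 0 0 0 10 0; 0 0 0 0 0 10 0; 0 0 0 0 0 10 0; 0 0 0 0 0 10 0; 0 0 0 0 0 6.6 0; 0 0 40 0 0 0 0; 0 0 20 0 0 0 0; 0 0 0 0 0 0 0")

```text
time: 21.95
position: [0.593, -0.2085, 0.1627]
tool_rot: [1.0, -0.0, -0.003, -0.002]
ft_force: [-0.4, -0.1, -0.8]
grip_width: 0.0535
grip_force: 20.0
```

```bash
python3 -c "
from h import *
go(.595,-.2095,.089,0)"
```

```text
yaw -0.0 turn [-0.22  0.4  -0.01] shift now [ 2.5  1.3 73.7] after turn [ 2.   1.  73.7] pos [ 0.593  -0.2085  0.1627] t 21.9 grip 0.0535
```

send_rows(deltas="2 1 35 0 0 0 0; 0 0 25 0 0 0 0; 0 0 10 0 0 0 0; 0 0 0 0 0 0 0")

```text
time: 22.45
position: [0.5971, -0.2106, 0.096]
tool_rot: [1.0, -0.0, -0.0, -0.0]
ft_force: [0.6, 0.0, -0.7]
grip_width: 0.0535
grip_force: 20.0
```

```bash
python3 -c "
from h import *
for i in range(3): cam('side')
go(.595,-.2095,.089,0)"
```

```text
yaw 0.0 turn [ 0.07 -0.12  0.  ] shift now [-2.9 -1.5  8.4] after turn [-2.9 -1.5  8.4] pos [ 0.5979 -0.211   0.0974] t 22.6 grip 0.0534
```

send_rows(deltas="0 0 5 0 0 0 0; 0 0 2 0 0 0 0; 0 0 0 0 0 0 0")

```text
time: 22.98
position: [0.597, -0.2105, 0.089]
tool_rot: [1.0, 0.0, -0.0, -0.0]
ft_force: [-1.0, -0.6, -0.9]
grip_width: 0.0532
grip_force: 20.0
```

send_rows(deltas="0 0 2 0 0 0 0; 0 0 1 0 0 0 0; 0 0 0 0 0 0 0")

```text
time: 23.35
position: [0.5972, -0.2106, 0.0885]
tool_rot: [1.0, 0.0, 0.0, 0.0]
ft_force: [-3.7, 2.6, 13.8]
grip_width: 0.0533
grip_force: 20.0
```

send_rows(deltas="0 0 0 0 0 0 0.8; 0 0 0 0 0 0 0.8; 0 0 0 0 0 0 0.8; 0 0 -50 0 0 0 0.8; 0 0 -50 0 0 0 1; 0 0 -30 0 0 0 1; 0 0 0 0 0 3.4 1")

```text
time: 24.22
position: [0.5987, -0.2114, 0.2193]
tool_rot: [1.0, -0.03, 0.003, 0.002]
ft_force: [0.0, -0.2, -1.0]
grip_width: 0.0854
grip_force: 0.0
```

```bash
python3 -c "
from h import *
c=cam('wrist');lids(c)
c=cam('side');
for xy in((.462,.144),(.57,.033),(.582,.243)):print(disc(c,.1,.125,xy,.045))
go(.4611,.1443,.22,-3.4)"
```

```text
red [ 6.791e-01 -1.105e-01  3.121e-01  3.788e+03  4.790e-02] [ 0.5981 -0.2109]
yellow [0.5833 0.036  0.0452 9.     0.11  ] [0.5855 0.0357]
blue [7.019e-01 2.270e-02 1.801e-01 2.152e+03 7.180e-02] [0.6753 0.0266]
[4.600e-01 1.442e-01 6.250e-02 6.050e+02 4.603e-01 1.445e-01 1.114e-01]
[5.673e-01 3.220e-02 6.300e-02 4.660e+02 5.678e-01 3.350e-02 1.115e-01]
[5.811e-01 2.434e-01 6.330e-02 6.270e+02 5.814e-01 2.449e-01 1.115e-01]
yaw -3.4 turn [ 0.02 -0.05  0.  ] shift now [-156.9 -346.3   -3.6] after turn [-156.9 -346.3   -3.3] pos [ 0.5972 -0.2107  0.2167] t 24.3 grip 0.0867
```

send_rows(deltas="-22.4 -49.5 0 0 0 0 1; -22.4 -49.5 0 0 0 0 1; -22.4 -49.5 0 0 0 0 1; -22.4 -49.5 0 0 0 0 1; -22.4 -49.5 0 0 0 0 1; -22.4 -49.5 0 0 0 0 1; -22.4 -49.3 0 0 0 0 1; 0 0 0 0 0 0 1")

```text
time: 25.32
position: [0.4584, 0.1472, 0.2153]
tool_rot: [1.0, -0.026, -0.002, -0.0]
ft_force: [-0.2, -1.1, -0.5]
grip_width: 0.0873
grip_force: 0.0
```

```bash
python3 -c "
from h import *
c=cam('wrist');d=disc(c,.1,.12,(.462,.145),.045);print(d)
go(d[0],d[1],.13,-3.4)"
```

```text
[4.613e-01 1.441e-01 6.070e-02 7.982e+03 4.620e-01 1.442e-01 1.109e-01]
yaw -3.13 turn [0.03 0.09 0.27] shift now [ 1.5  1.4 85.5] after turn [ 1.3  1.5 85.6] pos [0.4601 0.1456 0.2156] t 25.4 grip 0.0872
```

send_rows(deltas="1 1 40 0 0 0 1; 0 0 30 0 0 0 1; 0 0 15 0 0 0 1; 0 0 0 0 0 0 0; 0 0 0 0 0 0 0; 0 0 0 0 0 0 0; 0 0 0 0 0 0 0; 0 0 0 0 0 0 0; 0 0 -15 0 0 0 0; 0 0 -15 0 0 0 0")

```text
time: 26.62
position: [0.4615, 0.1433, 0.1617]
tool_rot: [1.0, -0.029, -0.001, 0.0]
ft_force: [-0.2, 1.1, -2.0]
grip_width: 0.0597
grip_force: 20.0
```

```bash
python3 -c "
from h import *
cam('side')
c=cam('side');print(disc(c,.12,.155,(.462,.145),.05))
go(.576,.1377,.131,-3.4)"
```

```text
[4.455e-01 1.321e-01 6.510e-02 1.610e+02 4.427e-01 1.321e-01 1.422e-01]
yaw -3.38 turn [-0.02 -0.16  0.02] shift now [113.4  -0.9  32. ] after turn [113.5  -1.   31.7] pos [0.4627 0.1434 0.1627] t 26.7 grip 0.0601
```

send_rows(deltas="38 0 0 0 0 0 0; 38 0 0 0 0 0 0; 38 -1 0 0 0 0 0; 0 0 0 0 0 0 0; 0 0 20 0 0 0 0; 0 0 8 0 0 0 0; 0 0 0 0 0 0 0")

```text
time: 27.6
position: [0.5747, 0.1376, 0.1326]
tool_rot: [1.0, -0.03, -0.001, 0.0]
ft_force: [0.7, -0.3, -2.6]
grip_width: 0.0596
grip_force: 20.0
```

```bash
python3 -c "
from h import *
c=cam('side')
go(.576,.1377,.131,-3.4)"
```

```text
yaw -3.39 turn [0.01 0.08 0.01] shift now [ 0.9 -0.1  1.9] after turn [ 0.9 -0.1  1.9] pos [0.5751 0.1376 0.1329] t 27.6 grip 0.06
```

send_rows(deltas="0.5 0 2 0 0 0 0; 0 0 1 0 0 0 0; 0 0 0 0 0 0 1; 0 0 0 0 0 0 1; 0 0 0 0 0 0 1; 0 0 -40 0 0 0 1; 0 0 -50 0 0 0 1; 0 0 0 0 0 0 1")

```text
time: 28.65
position: [0.5791, 0.1377, 0.2242]
tool_rot: [1.0, -0.03, 0.005, -0.0]
ft_force: [-0.5, 0.6, -0.2]
grip_width: 0.0867
grip_force: 0.0
```

```bash
python3 -c "
from h import *
c=cam('wrist');d=disc(c,.1,.12,(.576,.138),.045);print(d,disc(c,.1,.12,(.5695,.0328),.045))
go(.569,.0325,.22,-3.4)"
```

```text
[5.747e-01 1.369e-01 6.060e-02 7.199e+03 5.752e-01 1.371e-01 1.109e-01] [5.690e-01 3.220e-02 6.080e-02 5.503e+03 5.695e-01 3.320e-02 1.110e-01]
yaw -3.4 turn [-0.03 -0.26  0.  ] shift now [ -2.2 105.4   1.9] after turn [ -2.2 105.4   2. ] pos [0.5775 0.1376 0.222 ] t 28.7 grip 0.0868
```

send_rows(deltas="-1 52.5 0 0 0 0 1; -1 52.5 0 0 0 0 1; 0 0 45 0 0 0 1; 0 0 0 0 0 0 1")

```text
time: 29.2
position: [0.5649, 0.0325, 0.1712]
tool_rot: [1.0, -0.03, -0.005, -0.001]
ft_force: [-1.0, 0.1, -0.7]
grip_width: 0.0871
grip_force: 0.0
```

```bash
python3 -c "
from h import *
c=cam('side')
go(.569,.0323,.13,-3.4)"
```

```text
yaw -3.43 turn [-0.04  0.38 -0.03] shift now [ 3.   0.5 42.9] after turn [ 2.7  0.5 42.9] pos [0.5664 0.0329 0.1729] t 29.2 grip 0.0871
```

send_rows(deltas="1 0 30 0 0 0 1; 0 0 14 0 0 0 1; 0 0 0 0 0 0 1; 0 0 0 0 0 0 0; 0 0 0 0 0 0 0; 0 0 0 0 0 0 0; 0 0 0 0 0 0 0; 0 0 0 0 0 0 0; 0 0 -15 0 0 0 0; 0 0 -15 0 0 0 0")

```text
time: 30.5
position: [0.5689, 0.0328, 0.1617]
tool_rot: [1.0, -0.03, -0.0, -0.0]
ft_force: [-0.4, 0.7, -2.3]
grip_width: 0.0595
grip_force: 20.0
```

send_rows(deltas="-36 0 0 0 0 0 0; -36 0 0 0 0 0 0; -36 0 0 0 0 0 0; 0 0 0 0 0 0 0; 0 0 20 0 0 0 0; 0 0 8 0 0 0 0; 0 0 0 0 0 0 0")

```text
time: 31.38
position: [0.4619, 0.0391, 0.133]
tool_rot: [1.0, -0.03, -0.0, -0.0]
ft_force: [0.7, 0.3, -2.5]
grip_width: 0.0595
grip_force: 20.0
```

send_rows(deltas="0 0 2 0 0 0 0; 0 0 0 0 0 0 0; 0 0 0 0 0 0 1; 0 0 0 0 0 0 1; 0 0 0 0 0 0 1; 0 0 -40 0 0 0 1; 0 0 -50 0 0 0 1; 60 0 0 0 0 0 0.8; 60 0 0 0 0 0 0.8; 56 0 0 0 0 0 0.8")

```text
time: 32.62
position: [0.6388, 0.0286, 0.2216]
tool_rot: [1.0, -0.03, 0.0, 0.0]
ft_force: [1.3, -0.4, -0.9]
grip_width: 0.0708
grip_force: 0.0
```

send_rows(deltas="0 0 0 0 0 -10 0.8; 0 0 0 0 0 -10 0.8; 0 0 0 0 0 -10 0.8; 0 0 0 0 0 -10 0.8; 0 0 0 0 0 -10 0.8; 0 0 0 0 0 -10 0.8; 0 0 0 0 0 -10 0.8; 0 0 0 0 0 -10 0.8; 0 0 0 0 0 -10 0.8; 0 0 0 0 0 0 0.8")

```text
time: 33.88
position: [0.6368, 0.0288, 0.2208]
tool_rot: [0.728, 0.685, -0.0, -0.0]
ft_force: [-0.3, 0.7, 0.4]
grip_width: 0.0702
grip_force: 0.0
```

```bash
python3 -c "
from h import *
c=cam('wrist');save(c,'w6.png');lids(c);print(disc(c,.1,.12,(.576,.137),.045),disc(c,.1,.12,(.462,.039),.045),disc(cam('side'),.1,.12,(.462,.039),.045))
go(.6375,.0285,.111,86.6)"
```

```text
red [ 0.5336  0.1005  0.1655 28.      0.1112] [0.5348 0.0984]
yellow [ 0.5338  0.0899  0.1681 29.      0.1116] [0.531  0.0934]
blue [6.921e-01 4.620e-02 1.680e-01 4.434e+03 7.200e-02] [0.6375 0.029 ]
[5.745e-01 1.370e-01 6.080e-02 8.049e+03 5.751e-01 1.369e-01 1.109e-01] [4.620e-01 3.740e-02 6.250e-02 3.878e+03 4.626e-01 4.170e-02 1.109e-01] [4.616e-01 3.930e-02 6.250e-02 5.230e+02 4.604e-01 3.930e-02 1.114e-01]
yaw 86.44 turn [-0.03 -0.   -0.16] shift now [ -0.2   0.7 109.9] after turn [ -0.2   0.6 109.9] pos [0.6369 0.0287 0.2209] t 34.0 grip 0.0698
```

send_rows(deltas="0 1 40 0 0 0 0.8; 0 0 40 0 0 0 0.8; 0 0 22 0 0 0 0.8; 0 0 8 0 0 0 0.8; 0 0 0 0 0 0 0; 0 0 0 0 0 0 0; 0 0 0 0 0 0 0; 0 0 0 0 0 0 0; 0 0 -10 0 0 0 0; 0 0 -30 0 0 0 0")

```text
time: 35.22
position: [0.6366, 0.0288, 0.1501]
tool_rot: [0.728, 0.686, -0.001, -0.002]
ft_force: [0.8, 0.2, -1.1]
grip_width: 0.0534
grip_force: 20.0
```

send_rows(deltas="0 0 -45 0 0 0 0; 0 0 -35 0 0 0 0; 0 0 0 0 0 0 0")

```text
time: 35.6
position: [0.6398, 0.0286, 0.2349]
tool_rot: [0.728, 0.686, 0.002, 0.003]
ft_force: [0.5, 0.4, -2.3]
grip_width: 0.0536
grip_force: 20.0
```

```bash
python3 -c "
from h import *
cam('side')
go(.515,-.2095,.22,0)"
```

```text
yaw 86.6 turn [ 0.14 -0.11 86.6 ] shift now [-245.  -109.1   12.3] after turn [-123.4  238.1   12.6] pos [0.6384 0.0286 0.2326] t 35.6 grip 0.0533
```

send_rows(deltas="-49 -21.8 0 0 0 0 0; -49 -21.8 0 0 0 0 0; -49 -21.8 0 0 0 0 0; -49 -21.8 0 0 0 0 0; -49 -21.8 0 0 0 0 0; 0 0 0 0 0 10 0; 0 0 0 0 0 10 0; 0 0 0 0 0 10 0; 0 0 0 0 0 10 0; 0 0 0 0 0 10 0")

```text
time: 36.9
position: [0.5136, -0.2088, 0.2292]
tool_rot: [0.95, 0.311, -0.001, -0.002]
ft_force: [-0.3, -0.3, -0.8]
grip_width: 0.0535
grip_force: 20.0
```

send_rows(deltas="0 0 0 0 0 10 0; 0 0 0 0 0 10 0; 0 0 0 0 0 10 0; 0 0 0 0 0 6.6 0; 0 0 45 0 0 0 0; 0 0 45 0 0 0 0; 0 0 35 0 0 0 0; 0 0 12 0 0 0 0; 0 0 0 0 0 0 0; 0 0 0 0 0 0 0")

```text
time: 38.15
position: [0.5153, -0.2098, 0.0951]
tool_rot: [1.0, 0.0, 0.001, 0.001]
ft_force: [1.1, -0.1, -0.7]
grip_width: 0.0534
grip_force: 20.0
```

send_rows(deltas="0 0 5 0 0 0 0; 0 0 2 0 0 0 0; 0 0 0 0 0 0 0")

```text
time: 38.52
position: [0.5151, -0.2096, 0.0884]
tool_rot: [1.0, 0.0, 0.001, 0.0]
ft_force: [-1.1, -0.1, 4.6]
grip_width: 0.0532
grip_force: 20.0
```

Light contact: release.

send_rows(deltas="0 0 0.5 0 0 0 0; 0 0 0 0 0 0 0.8; 0 0 0 0 0 0 0.8; 0 0 0 0 0 0 0.8; 0 0 -50 0 0 0 0.8; 0 0 -50 0 0 0 1; 0 0 -30 0 0 0 1; 0 0 0 0 0 3.4 1; 0 0 0 0 0 0 1")

```text
time: 39.65
position: [0.5146, -0.2094, 0.2169]
tool_rot: [1.0, -0.029, 0.0, 0.0]
ft_force: [-0.1, -0.1, -1.0]
grip_width: 0.0869
grip_force: 0.0
```

```bash
python3 -c "
from h import *
c=cam('wrist');lids(c)
c=cam('side');
for xy in((.462,.039),(.575,.137),(.582,.243)):print(disc(c,.1,.125,xy,.045))
go(.462,.039,.22,-3.4)"
```

```text
red [ 6.610e-01 -9.230e-02  3.231e-01  4.364e+03  4.790e-02] [ 0.597  -0.2111]
yellow [0.7373 0.0266 0.0085 4.     0.0702] [0.7373 0.0265]
blue [ 6.153e-01 -9.230e-02  3.619e-01  3.850e+03  4.780e-02] [ 0.5162 -0.2103]
[4.624e-01 3.820e-02 6.350e-02 5.250e+02 4.607e-01 3.930e-02 1.115e-01]
[5.743e-01 1.374e-01 6.200e-02 5.390e+02 5.736e-01 1.377e-01 1.116e-01]
[5.822e-01 2.442e-01 6.190e-02 6.290e+02 5.810e-01 2.443e-01 1.114e-01]
yaw -3.35 turn [-0.04  0.07  0.05] shift now [ -66.8 -244.7   -3.7] after turn [ -67.  -244.7   -3.9] pos [ 0.5144 -0.2092  0.2161] t 39.8 grip 0.087
```

send_rows(deltas="-13.4 -49 0 0 0 0 1; -13.4 -49 0 0 0 0 1; -13.4 -49 0 0 0 0 1; -13.4 -49 0 0 0 0 1; -13.4 -49 0 0 0 0 1; 0 0 0 0 0 0 1; 0 0 0 0 0 0 1")

```text
time: 40.62
position: [0.4628, 0.0389, 0.2163]
tool_rot: [1.0, -0.029, 0.0, 0.0]
ft_force: [0.5, -0.2, -0.8]
grip_width: 0.0874
grip_force: 0.0
```

```bash
python3 -c "
from h import *
c=cam('wrist');d=disc(c,.1,.12,(.462,.039),.045);print(d)
go(d[0],d[1],.13,-3.4)"
```

```text
[4.610e-01 3.850e-02 6.120e-02 7.786e+03 4.620e-01 3.850e-02 1.110e-01]
yaw -3.41 turn [ 0.02 -0.02 -0.01] shift now [-2.1 -0.1 86.4] after turn [-2.  -0.  86.4] pos [0.463  0.0384 0.2164] t 40.7 grip 0.0872
```

send_rows(deltas="-1 0 40 0 0 0 1; 0 0 30 0 0 0 1; 0 0 15 0 0 0 1; 0 0 0 0 0 0 1; 0 0 0 0 0 0 0; 0 0 0 0 0 0 0; 0 0 0 0 0 0 0; 0 0 0 0 0 0 0; 0 0 -15 0 0 0 0; 0 0 -15 0 0 0 0")

```text
time: 41.92
position: [0.461, 0.0394, 0.1617]
tool_rot: [1.0, -0.03, -0.001, -0.0]
ft_force: [0.5, -0.2, -1.8]
grip_width: 0.0596
grip_force: 20.0
```

send_rows(deltas="36 0 0 0 0 0 0; 36 0 0 0 0 0 0; 36 0 0 0 0 0 0; 0 0 0 0 0 0 0; 0 0 20 0 0 0 0; 0 0 8 0 0 0 0; 0 0 0 0 0 0 0; 0 0 0 0 0 0 0")

```text
time: 42.92
position: [0.5691, 0.0328, 0.1339]
tool_rot: [1.0, -0.03, 0.0, 0.0]
ft_force: [0.1, -0.0, -2.4]
grip_width: 0.0599
grip_force: 20.0
```

```bash
python3 -c "
from h import *
go(.5695,.0328,.131,-3.4)"
```

```text
yaw -3.39 turn [ 0.   -0.01  0.01] shift now [ 0.4 -0.   2.9] after turn [ 0.4 -0.   2.9] pos [0.5691 0.0328 0.1339] t 42.9 grip 0.0599
```

Then on to the left tower.

send_rows(deltas="0 0 2 0 0 0 0; 0 0 0.5 0 0 0 0; 0 0 0 0 0 0 1; 0 0 0 0 0 0 1; 0 0 0 0 0 0 1; 0 0 -45 0 0 0 1; 0 0 -45 0 0 0 1; 0 -52.5 0 0 0 0 1; 0 -52.5 0 0 0 0 1; 0 -52.5 0 0 0 0 1")

```text
time: 44.18
position: [0.5786, 0.1913, 0.2213]
tool_rot: [1.0, -0.03, 0.0, -0.0]
ft_force: [0.6, -0.5, -0.7]
grip_width: 0.0869
grip_force: 0.0
```

send_rows(deltas="0 -52.5 0 0 0 0 1; 0 0 0 0 0 0 1; 0 0 0 0 0 0 1")

```text
time: 44.55
position: [0.5812, 0.2423, 0.2207]
tool_rot: [1.0, -0.029, -0.0, 0.0]
ft_force: [0.5, 0.6, 0.3]
grip_width: 0.0869
grip_force: 0.0
```

```bash
python3 -c "
from h import *
c=cam('wrist');d=disc(c,.1,.12,(.582,.243),.045);print(d)
go(d[0],d[1],.13,-3.4)
print([disc(cam('side'),.1,.125,xy,.045) for xy in((.5695,.0328),(.576,.138))])"
```

```text
[5.824e-01 2.443e-01 6.060e-02 7.555e+03 5.832e-01 2.439e-01 1.109e-01]
yaw -3.42 turn [ 0.04  0.05 -0.02] shift now [ 0.9 -2.9 90.8] after turn [ 0.8 -2.8 90.8] pos [0.5814 0.2416 0.2208] t 44.6 grip 0.0873
[array([5.699e-01, 3.280e-02, 6.410e-02, 4.680e+02, 5.685e-01, 3.310e-02,
       1.116e-01]), array([5.743e-01, 1.370e-01, 6.190e-02, 5.200e+02, 5.732e-01, 1.374e-01,
       1.116e-01])]
```

send_rows(deltas="1 -2 40 0 0 0 1; 0 0 35 0 0 0 1; 0 0 15 0 0 0 1; 0 0 0 0 0 0 1; 0 0 0 0 0 0 0; 0 0 0 0 0 0 0; 0 0 0 0 0 0 0; 0 0 0 0 0 0 0; 0 0 -15 0 0 0 0; 0 0 -15 0 0 0 0")

```text
time: 45.95
position: [0.5827, 0.2444, 0.1619]
tool_rot: [1.0, -0.03, -0.0, 0.0]
ft_force: [0.0, 0.9, -1.1]
grip_width: 0.0597
grip_force: 20.0
```

send_rows(deltas="-36 0 0 0 0 0 0; -36 0 0 0 0 0 0; -36 0 0 0 0 0 0; 0 0 0 0 0 0 0; 0 0 20 0 0 0 0; 0 0 8 0 0 0 0; 0 0 2 0 0 0 0; 0 0 0 0 0 0 0")

```text
time: 46.95
position: [0.4756, 0.2507, 0.1319]
tool_rot: [1.0, -0.03, 0.0, -0.0]
ft_force: [-0.7, -1.1, 2.3]
grip_width: 0.0592
grip_force: 20.0
```

send_rows(deltas="0 0 0.5 0 0 0 0; 0 0 0 0 0 0 1; 0 0 0 0 0 0 1; 0 0 0 0 0 0 1; 0 0 -45 0 0 0 1; 0 0 -45 0 0 0 1; 58 0 0 0 0 0 0.8; 58 0 0 0 0 0 0.8; 57 0 0 0 0 0 0.8; 0 0 0 0 0 -10 0.8")

```text
time: 48.2
position: [0.6523, 0.2394, 0.2202]
tool_rot: [0.998, 0.059, 0.002, -0.0]
ft_force: [-1.4, 0.9, -0.1]
grip_width: 0.07
grip_force: 0.0
```

send_rows(deltas="0 0 0 0 0 -10 0.8; 0 0 0 0 0 -10 0.8; 0 0 0 0 0 -10 0.8; 0 0 0 0 0 -10 0.8; 0 0 0 0 0 -10 0.8; 0 0 0 0 0 -10 0.8; 0 0 0 0 0 -10 0.8; 0 0 0 0 0 -10 0.8; 0 0 0 0 0 0 0.8; 0 0 0 0 0 0 0.8")

```text
time: 49.45
position: [0.6476, 0.2405, 0.2204]
tool_rot: [0.729, 0.685, -0.0, -0.0]
ft_force: [0.2, -0.3, -0.4]
grip_width: 0.0697
grip_force: 0.0
```

```bash
python3 -c "
from h import *
c=cam('wrist');lids(c)
print(disc(cam('side'),.1,.12,(.475,.251),.045))
go(.6484,.2396,.111,86.6)"
```

```text
yellow [6.481e-01 2.401e-01 5.440e-02 4.425e+03 7.180e-02] [0.6484 0.2407]
blue [ 0.5206  0.2131  0.1747 61.      0.1114] [0.518  0.2211]
[4.732e-01 2.493e-01 6.240e-02 6.940e+02 4.740e-01 2.502e-01 1.114e-01]
yaw 86.51 turn [-0.01 -0.   -0.09] shift now [ -0.8   0.8 109.5] after turn [ -0.8   0.8 109.5] pos [0.6477 0.2405 0.2205] t 49.5 grip 0.0695
```

send_rows(deltas="0 1 40 0 0 0 0.8; 0 0 40 0 0 0 0.8; 0 0 22 0 0 0 0.8; 0 0 8 0 0 0 0.8; 0 0 0 0 0 0 0; 0 0 0 0 0 0 0; 0 0 0 0 0 0 0; 0 0 0 0 0 0 0; 0 0 -10 0 0 0 0; 0 0 -30 0 0 0 0")

```text
time: 50.8
position: [0.6469, 0.24, 0.1491]
tool_rot: [0.728, 0.686, -0.002, -0.001]
ft_force: [-0.3, 0.2, -0.9]
grip_width: 0.0537
grip_force: 20.0
```

send_rows(deltas="0 0 -45 0 0 0 0; 0 0 -35 0 0 0 0; 0 0 0 0 0 0 0; 0 0 0 0 0 0 0")

```text
time: 51.3
position: [0.6477, 0.2402, 0.2297]
tool_rot: [0.728, 0.686, -0.001, -0.001]
ft_force: [-0.3, 0.5, -2.0]
grip_width: 0.0538
grip_force: 20.0
```

```bash
python3 -c "
from h import *
cam('side')
go(.434,-.2095,.22,0)"
```

```text
yaw 86.6 turn [-0.13  0.2  86.6 ] shift now [-461.5 -186.3   10. ] after turn [-213.4  449.6    8.9] pos [0.6474 0.2401 0.2289] t 51.4 grip 0.0535
```

send_rows(deltas="-46 -18.6 0 0 0 0 0; -46 -18.6 0 0 0 0 0; -46 -18.6 0 0 0 0 0; -46 -18.6 0 0 0 0 0; -46 -18.6 0 0 0 0 0; -46 -18.6 0 0 0 0 0; -46 -18.6 0 0 0 0 0; -46 -18.6 0 0 0 0 0; -46 -18.6 0 0 0 0 0; -47 -18.9 0 0 0 0 0")

```text
time: 52.6
position: [0.4339, -0.2095, 0.2292]
tool_rot: [0.728, 0.686, -0.0, -0.002]
ft_force: [1.3, -0.5, -0.9]
grip_width: 0.0532
grip_force: 20.0
```

send_rows(deltas="0 0 0 0 0 10 0; 0 0 0 0 0 10 0; 0 0 0 0 0 10 0; 0 0 0 0 0 10 0; 0 0 0 0 0 10 0; 0 0 0 0 0 10 0; 0 0 0 0 0 10 0; 0 0 0 0 0 10 0; 0 0 0 0 0 6.6 0; 0 0 0 0 0 0 0")

```text
time: 53.85
position: [0.4346, -0.2082, 0.2294]
tool_rot: [1.0, 0.001, -0.001, -0.001]
ft_force: [1.0, 0.4, -2.1]
grip_width: 0.0536
grip_force: 20.0
```

```bash
python3 -c "
from h import *
go(.434,-.2095,.088,0)"
```

```text
yaw 0.07 turn [-0.12  0.15  0.07] shift now [ -0.3   1.6 141.4] after turn [ -0.6   1.3 141.4] pos [ 0.4346 -0.2082  0.2294] t 53.9 grip 0.0536
```

send_rows(deltas="0 0.5 45 0 0 0 0; 0 0 45 0 0 0 0; 0 0 35 0 0 0 0; 0 0 12 0 0 0 0; 0 0 3 0 0 0 0; 0 0 0 0 0 0 0; 0 0 0 0 0 0 0")

```text
time: 54.72
position: [0.4359, -0.2096, 0.0917]
tool_rot: [1.0, 0.0, 0.001, 0.001]
ft_force: [-0.2, -0.6, -0.6]
grip_width: 0.0535
grip_force: 20.0
```

send_rows(deltas="0 0 3 0 0 0 0; 0 0 1 0 0 0 0; 0 0 0 0 0 0 0")

```text
time: 55.1
position: [0.4358, -0.2095, 0.0881]
tool_rot: [1.0, 0.0, 0.001, 0.001]
ft_force: [-1.2, 0.8, 10.3]
grip_width: 0.0537
grip_force: 20.0
```

send_rows(deltas="0 0 0 0 0 0 0.8; 0 0 0 0 0 0 0.8; 0 0 0 0 0 0 0.8; 0 0 -50 0 0 0 0.8; 0 0 -50 0 0 0 1; 0 0 -30 0 0 0 1; 0 0 0 0 0 3.4 1; 0 0 0 0 0 0 1")

```text
time: 56.1
position: [0.4352, -0.2091, 0.2168]
tool_rot: [1.0, -0.029, 0.0, 0.0]
ft_force: [-0.1, -0.0, 0.2]
grip_width: 0.0862
grip_force: 0.0
```

```bash
python3 -c "
from h import *
c=cam('wrist');lids(c)
go(.4745,.2495,.22,-3.4)"
```

```text
red [ 5.964e-01 -2.110e-01  5.360e-02  3.609e+03  4.790e-02] [ 0.592  -0.2112]
yellow [ 4.357e-01 -2.103e-01  5.420e-02  3.787e+03  4.780e-02] [ 0.4361 -0.2103]
blue [ 5.150e-01 -2.104e-01  5.320e-02  4.310e+03  4.790e-02] [ 0.515  -0.2103]
yaw -3.35 turn [-0.02  0.03  0.05] shift now [  12.6 -460.    -3.4] after turn [  12.2 -460.    -3.6] pos [ 0.4351 -0.209   0.2164] t 56.1 grip 0.0868
```

send_rows(deltas="1.3 -46 0 0 0 0 1; 1.3 -46 0 0 0 0 1; 1.3 -46 0 0 0 0 1; 1.3 -46 0 0 0 0 1; 1.3 -46 0 0 0 0 1; 1.3 -46 0 0 0 0 1; 1.3 -46 0 0 0 0 1; 1.3 -46 0 0 0 0 1; 1.3 -46 0 0 0 0 1; 0.5 -46 0 0 0 0 1")

```text
time: 57.4
position: [0.4744, 0.2507, 0.2156]
tool_rot: [1.0, -0.029, -0.001, 0.0]
ft_force: [0.5, -0.0, -0.3]
grip_width: 0.0869
grip_force: 0.0
```

send_rows(deltas="0 0 0 0 0 0 1; 0 0 0 0 0 0 1")

```text
time: 57.65
position: [0.4741, 0.2489, 0.2157]
tool_rot: [1.0, -0.029, -0.001, 0.001]
ft_force: [0.1, -0.1, -0.2]
grip_width: 0.0869
grip_force: 0.0
```

```bash
python3 -c "
from h import *
c=cam('wrist');d=disc(c,.1,.12,(.4745,.25),.045);print(d)
go(d[0],d[1],.13,-3.4)"
```

```text
[4.749e-01 2.499e-01 6.070e-02 7.889e+03 4.755e-01 2.501e-01 1.109e-01]
yaw -3.41 turn [ 0.06  0.12 -0.01] shift now [ 0.8 -1.6 85.9] after turn [ 0.6 -1.5 85.9] pos [0.4742 0.2484 0.2159] t 57.7 grip 0.087
```

send_rows(deltas="1 -1 40 0 0 0 1; 0 0 30 0 0 0 1; 0 0 15 0 0 0 1; 0 0 0 0 0 0 1; 0 0 0 0 0 0 0; 0 0 0 0 0 0 0; 0 0 0 0 0 0 0; 0 0 0 0 0 0 0; 0 0 -15 0 0 0 0; 0 0 -15 0 0 0 0")

```text
time: 58.95
position: [0.4758, 0.2502, 0.1625]
tool_rot: [1.0, -0.03, -0.0, 0.0]
ft_force: [0.4, 0.3, -1.2]
grip_width: 0.0596
grip_force: 20.0
```

send_rows(deltas="36 0 0 0 0 0 0; 36 0 0 0 0 0 0; 35 1 0 0 0 0 0; 0 0 0 0 0 0 0; 0 0 20 0 0 0 0; 0 0 8 0 0 0 0; 0 0 0 0 0 0 0; 0 0 0 0 0 0 0")

```text
time: 59.95
position: [0.5826, 0.243, 0.1342]
tool_rot: [1.0, -0.03, 0.0, -0.0]
ft_force: [0.5, -0.1, -1.8]
grip_width: 0.0593
grip_force: 20.0
```

```bash
python3 -c "
from h import *
go(.582,.2425,.131,-3.4)"
```

```text
yaw -3.38 turn [-0.01 -0.03  0.02] shift now [-0.6  0.6  3.2] after turn [-0.6  0.6  3.2] pos [0.5826 0.243  0.1342] t 60.0 grip 0.0593
```

Place, then retreat toward the front and check everything.

send_rows(deltas="0 0 2 0 0 0 0; 0 0 0.7 0 0 0 0; 0 0 0 0 0 0 1; 0 0 0 0 0 0 1; 0 0 0 0 0 0 1; 0 0 -45 0 0 0 1; 0 0 -50 0 0 0 1; -40 40 -30 0 0 0 1; -40 40 -30 0 0 0 1; 0 0 0 0 0 0 1")

```text
time: 61.2
position: [0.4977, 0.1681, 0.2865]
tool_rot: [1.0, -0.031, 0.0, 0.0]
ft_force: [-0.0, 0.2, -0.5]
grip_width: 0.0867
grip_force: 0.0
```

```bash
python3 -c "
from h import *
c=cam('wrist');save(c,'w9.png');p=rings(c)
for xy in((.5695,.0328),(.576,.1377),(.582,.2425)):
    q=near(p,xy,.045); print(xy,disc(c,.1,.12,xy,.045),fitring(q) if len(q)>30 else None)
c=cam('side');lids(c)
for xy in((.5695,.0328),(.576,.1377),(.582,.2425)): print(disc(c,.1,.125,xy,.045))
cv2.imwrite('pics/s9.png',cv2.resize(c['image'][120:400,120:500,::-1],None,fx=2,fy=2))
print(robot.get_obs()['position'],robot.get_obs()['time'])"
```

```text
(0.5695, 0.0328) [5.691e-01 3.230e-02 6.050e-02 4.166e+03 5.694e-01 3.300e-02 1.110e-01] [5.70e-01 3.32e-02 6.70e-02 4.19e+02]
(0.576, 0.1377) [5.746e-01 1.372e-01 6.040e-02 5.222e+03 5.746e-01 1.371e-01 1.110e-01] [5.760e-01 1.373e-01 6.830e-02 2.820e+02]
(0.582, 0.2425) [5.815e-01 2.423e-01 6.030e-02 4.790e+03 5.815e-01 2.417e-01 1.109e-01] [5.825e-01 2.428e-01 6.700e-02 4.240e+02]
red [ 0.5887 -0.2186  0.051  37.      0.0509] [ 0.5901 -0.2205]
yellow [ 4.342e-01 -2.099e-01  5.670e-02  2.420e+02  5.020e-02] [ 0.4333 -0.2089]
blue [ 5.146e-01 -2.085e-01  5.590e-02  2.090e+02  4.990e-02] [ 0.5122 -0.2078]
[5.600e-01 3.490e-02 4.870e-02 1.000e+02 5.547e-01 3.510e-02 1.111e-01]
[5.740e-01 1.401e-01 5.950e-02 3.220e+02 5.743e-01 1.478e-01 1.115e-01]
[5.802e-01 2.422e-01 6.200e-02 6.240e+02 5.805e-01 2.432e-01 1.112e-01]
[0.50045673 0.1694164  0.28509358] 61.3
```

View pics/s9.png

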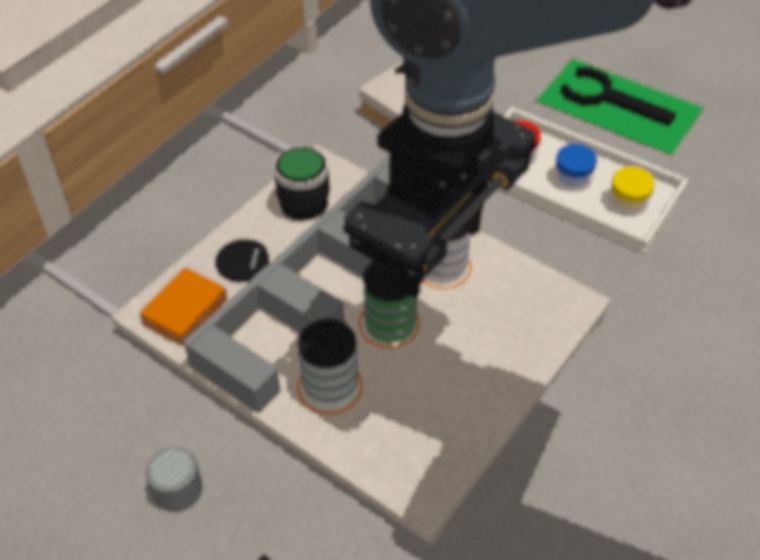

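View pics/w9.png

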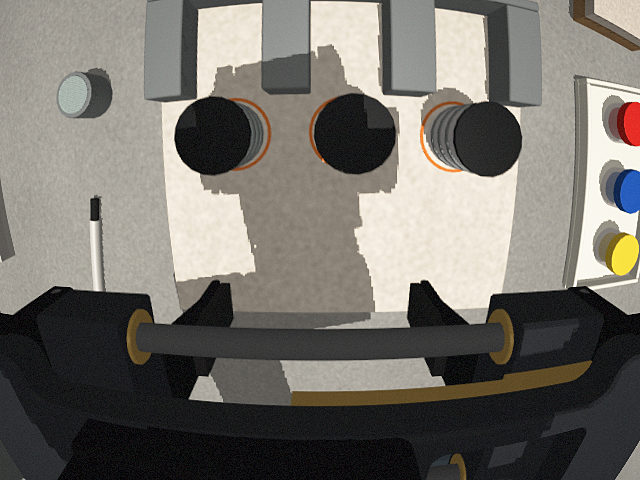

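Both pictures show the job done. The side view has the three towers on their rings at about (330,365), (390,300) and (445,240). The tins stand in the dish at about (525,135), (577,160) and (633,183), and the wrench lies on the mat at about (615,95). The wrist view shows the bays empty and the pen and loupe undisturbed. The gripper is clear of everything.

```bash
python3 -c "
from rig import robot
print(robot.hand_in())"
```

```text
the job is handed in; nothing more can be done
None
```

The job is handed in at about 61 s: the wrench lies in the middle of the mat, the red, blue and yellow tins stand in the dish, and all three towers, including the green one that got knocked aside, are upright within about 1.5 mm of their ring centres.

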